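# Hang the gourd carving on the lacquering line

## Robot

A 6-joint arm with a two-finger parallel gripper is mounted at the origin on the work surface. World frame = base frame: x ahead of the robot, y to its left, z up, the work surface at z = 0. Lengths are in m, angles in rad, forces in N, time in s.
With the tool pointing down it reaches from about 0.325 to 0.9 m from the base axis. Payload 6.1 kg.
Tool frame: the origin (TCP) lies at the very end of the fingers, on their centre line; the grasp point (between the pads) lies 19 mm behind it; y points along the fingers, x is the direction in which the jaws open and shut, and the axes are right-handed (so a half turn about y gives the same grasp; the last joint's range is limited). The gripper opens to 87 mm and grips with 3 to 60 N. Pads are 19 mm wide; open, the fingers measure 117 mm over their backs; the gripper's body (75 mm by 190 mm) begins 51 mm behind the grasp point.
Start: joints at [-1.474, 0.22, 1.526, -0, 1.395, -0.126], TCP at [0.138, -0.61, 0.223] pointing down, gripper open.
Joint ranges: [-2.98, 2.98], [-0.91, 2.08], [0.09, 2.57], [-1.24, 4.39], [0.2, 2.65], [-2.68, 2.68]. Speed limits (rad/s): [2.57, 2.57, 3.01, 3.14, 3.14, 3.14].

## Interface

Orientations are given as a rotation vector (axis times angle).
In Python, from cell import robot gives the robot as it stands.
- The arm moves only by the tool apply_moves, never from a script. Its argument "steps" is one flat list of numbers, 4 for each row, row after row: the shift along the tool's x, y, z in m, then the turn about the tool's y in rad. In form: [dx, dy, dz, turn, dx, dy, dz, turn, ...]. A call has 1 to 12 rows; each row is the pose to reach, as a shift and turn from the pose commanded when the call began, along the tool's axes at that moment; what a row does not reach only later rows make up. A row lasts 1/10 s, in which the tool goes at most 50 mm and 8.59 degrees, less where a joint would pass 70% of its speed; a pose out of reach is approached as far as the arm can. A call with a gripper value outside its range is refused whole. "fingers" is the closure in counts, from 0 (fully open) to 255 (shut), set as the call begins (left out, the last holds). The fingers move at their own pace and stop on an object; the grip force is fixed at half the most. Time passes only in rows, so rows that repeat a pose let the fingers close. It gives the time, the measured TCP pose, the force and the opening at its end, in the units of the state.
- robot.get_obs(): the state, without advancing time (a new reading comes with each control period).
- robot.read_camera(name): name is "side" or "top"; returns (picture, depth): 420x560x3 uint8, red, green, blue; 420x560 float32, m along the optical axis (not along the pixel's ray), 0 where there is no reading.
- robot.calibration(name): a dict with "camera_matrix" (3x3 intrinsics, pixels), "xyz" and "orientation" of the camera in the world. Camera axes: x right, y down, z forward; pixel columns grow to the right and rows downward; lengths in m; the calibration is good to about 2 mm. A picture is of the moment at which its call begins. calibration takes no time and is no camera call.
- robot.job_done(): hands the job in, once; it reports no verdict.
The state is a dict: "clock": time; "qpos": joint angles; "qvel": joint speeds; "tau": joint torques, N m; "tcp_pos": TCP position; "tool_rot": TCP orientation; "wrist_force": force on the tool from outside, world axes, zero at the start; "torque": the same for the moment, N m; "grip_width": finger opening in m.
Only numpy, scipy, OpenCV 4.12 (cv2) and the standard library are available. Lean on these libraries where they do the work, as an engineer would, in place of code of your own. Each camera call takes 0.05 s, during which the arm holds its last target.

## Task

Hang the gourd-shaped carving on the conveyor rail, between the two stop pins: lift its hook over the rail's upright lip and lower it until it hangs upright, straight across the rail, with its tongue down in the channel behind the lip. Do not knock over the lantern and plaque carvings standing beside it.

Things in the scene. Friction and masses are not known exactly. Their poses are not given: they have to be found in the camera images.
- gourd_grip (a point): Centre of the 24x24x32 mm wooden grip block on the gourd carving's hanger, 221 mm above the foot. A loose double-bulbed wooden gourd, 72 mm tall, bulbs 62 and 40 mm wide, about 0.26 kg, upright on a 30 mm high plank. Hanger: C of 24 mm wide aluminium bar, open to +x: arm on the gourd (top 80 mm above foot), stem in front, bridge, tongue. Axes: x from stem to tongue, away from the robot; z up.
- gourd_tip (a point): Lower end of the tongue, 27 mm in +x of the grip centre and 63 mm below it, same axes. Tongue 6 mm thick, hangs 22 mm down from the bridge (underside 41 mm below the grip centre, 60 mm long in x, 8 mm thick). The 6 mm stem is at x -24 to -30 mm from the grip, so the throat between stem and tongue is 48 mm wide, centred under the grip.
- bay (a point): Middle of the top edge of the fixed rail's lip, midway between stop pins (brass, 80 mm either side in y, 16 mm wide, 20 mm above the lip). y along rail, x square to it to the channel (away from robot), z up. Lip 8 mm thick, top 195 mm above bench; channel behind 52 mm wide, floor 30 mm down; rail underside 36 mm down, open below. Seated, the bridge rests on the lip. A cone carving hangs at -y.
- lantern_grip (a point): Grip block centre of the lantern carving: a square wooden lantern, 60 mm wide, on a hanger just like the gourd's (237 mm tall in all, this point 221 mm above the foot). Stands loose in the same row, in any order. Leave it standing.
- plaque_grip (a point): Grip block centre of the plaque carving: a flat upright wooden plaque, 68 mm wide, 22 mm thick, on a 40 x 76 mm foot, with a hanger just like the gourd's (237 mm tall in all, this point 221 mm above the foot). Stands loose in the same row, in any order. Leave it standing.
Not all that is in view belongs to the job. Leave any green or purple look-alike of the part that bears gourd_grip alone.

How it is judged:
By the outcome, as a careful person would: the job done as asked, in the order asked, and still so for the second after the job is handed in, with the robot touching nothing.
It also fails if it takes over 40 s, if anything falls off the work surface, if the arm or the gripper's body presses on something with over 40 N, if the wrist force passes 120 N, or if a joint passes its speed limit or range.

## Working session

There is one attempt and no reset: what is moved stays moved. The work goes in short steps, Python scripts to look and compute and a tool call to move; the robot and the scene stay as the last step left them, time stands still between calls to the robot, and variables do not carry over. Pictures are saved under pics/ and viewed, and the job is handed in when it is done.

Besides the shell and the picture viewer there is one more tool, called after ">>>" by a JSON object that holds its "api" and its "payload". apply_moves: Moves the arm, as the interface text tells. Its arguments: {"type":"object","properties":{"steps":{"type":"array"},"fingers":{"type":"number"}},"required":["steps"]}

```bash
mkdir -p pics; ls
cat > h.py <<'E'
import numpy as np,cv2
from cell import robot
from scipy.spatial.transform import Rotation as R
def snap(n,tag):
    p,d=robot.read_camera(n); cv2.imwrite(f'pics/{tag}.png',p[:,:,::-1]); np.save(f'pics/{tag}.npy',d); return p,d
def pose(n):
    c=robot.calibration(n); o=np.array(c['orientation'],float)
    M=o if o.shape==(3,3) else (R.from_rotvec(o).as_matrix() if o.size==3 else None)
    return np.array(c['camera_matrix']),M,np.array(c['xyz'])
def w(n,u,v,z):
    K,M,t=pose(n); return M@(np.linalg.inv(K)@np.array([u,v,1])*z)+t
def ray(n,u,v,h):
    K,M,t=pose(n); r=M@(np.linalg.inv(K)@np.array([u,v,1])); return t+r*(h-t[2])/r[2]
def cloud(n,d):
    K,M,t=pose(n); v,u=np.mgrid[0:d.shape[0],0:d.shape[1]]
    P=np.stack([(u-K[0,2])/K[0,0]*d,(v-K[1,2])/K[1,1]*d,d],-1); return P@M.T+t
def proj(n,P):
    K,M,t=pose(n); q=K@(M.T@(np.array(P)-t)); return q[:2]/q[2]
E
python3 - <<'E'
from h import *
for n in('side','top'):
    print(robot.calibration(n)); snap(n,n+'0')
print(robot.get_obs())
E
```

```text
pics
{'camera_matrix': array([[455.15037761,   0.        , 281.00790171],
       [  0.        , 455.15037761, 212.3762281 ],
       [  0.        ,   0.        ,   1.        ]]), 'xyz': array([0.30515012, 0.58922013, 0.77483731]), 'orientation': array([-0.32452367,  2.77052999, -1.26319676])}
{'camera_matrix': array([[533.06640365,   0.        , 280.18209226],
       [  0.        , 533.06640365, 207.04818365],
       [  0.        ,   0.        ,   1.        ]]), 'xyz': array([ 0.34570882, -0.10003704,  1.43667274]), 'orientation': array([-2.18717475,  2.18733181, -0.05787552])}
{'clock': 0.1, 'qpos': array([-1.47407724e+00,  2.21154041e-01,  1.52749904e+00, -1.02905224e-05,
        1.39469698e+00, -1.26080062e-01]), 'qvel': array([ 0.00011089, -0.00297578, -0.00328359, -0.00075191,  0.00164362,
       -0.00165891]), 'tau': array([ 1.96717538e-04, -4.95940590e+01, -3.88521194e+01,  7.01278774e-02,
        5.14606247e-02, -4.48453272e-05]), 'tcp_pos': array([ 0.13805079, -0.60898894,  0.22154121]), 'tool_rot': array([-1.30508776,  1.04434677, -1.04228799]), 'wrist_force': array([ 1.26139992, -0.39434926,  0.08018091]), 'torque': array([-0.00820839,  0.00179989, -0.01165333]), 'grip_width': 0.0870461929634168}
```

View pics/side0.png

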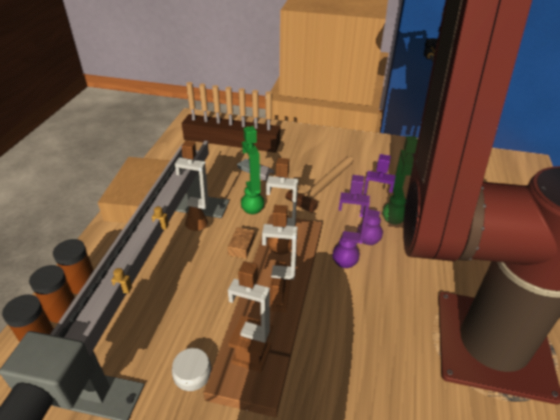

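View pics/top0.png

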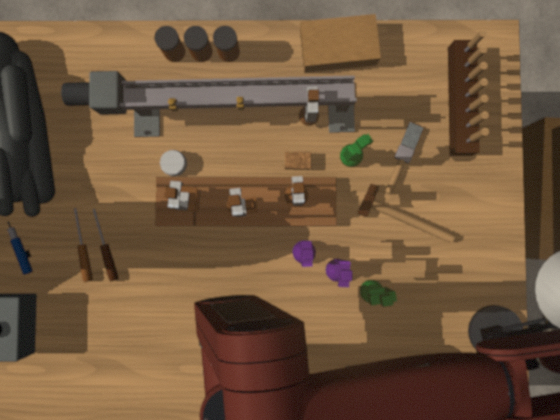

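Run:
```python
from h import *
a=cv2.imread('pics/top0.png'); b=cv2.imread('pics/side0.png')
cv2.imwrite('pics/tc.png',cv2.resize(a[60:240,130:370],None,fx=3.3,fy=3.3,interpolation=cv2.INTER_CUBIC))
cv2.imwrite('pics/sc.png',cv2.resize(b[140:400,90:350],None,fx=2.3,fy=2.3,interpolation=cv2.INTER_CUBIC))
print(pose('top')[1])
for n in('top','side'): print(proj(n,[0,0,0]),proj(n,[.5,0,0]),proj(n,[.5,.1,0]))
d=np.load('pics/top0.npy')
for u,v in [(176,187),(237,195),(298,183),(171,103),(240,102),(313,93),(200,90),(280,85)]: print(u,v,d[v,u],w('top',u,v,d[v,u]))
```

```text
[[ 1.49797386e-04 -9.98184947e-01  6.02228374e-02]
 [-9.99972957e-01  2.93281811e-04  7.34842201e-03]
 [-7.35274649e-03 -6.02223095e-02 -9.98157909e-01]]
[246.43140398 369.77601251] [247.16282237 182.1448423 ] [210.28479422 182.1683294 ]
[493.35612753 342.93110214] [248.41140476 295.19397982] [234.41336978 334.20225807]
176 187 1.2248774 [0.46542155 0.14833299 0.21858612]
237 195 1.1718177 [0.44270173 0.00348903 0.26930662]
298 183 1.1764969 [ 0.46954557 -0.13073092  0.26525025]
171 103 1.2396237 [0.66184498 0.1628928  0.21577079]
240 102 1.2398401 [0.66424587 0.00245774 0.21451764]
313 93 1.1982117 [ 0.67376858 -0.16507244  0.25556414]
200 90 1.2944087 [0.70733684 0.10408688 0.16319645]
280 85 1.2934449 [ 0.71920675 -0.0901773   0.16344803]
```

View pics/tc.png

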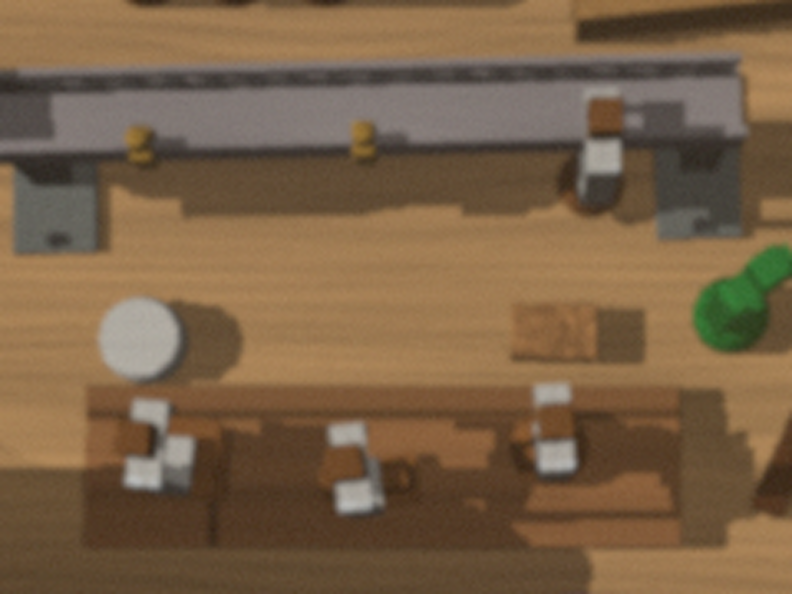

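View pics/sc.png

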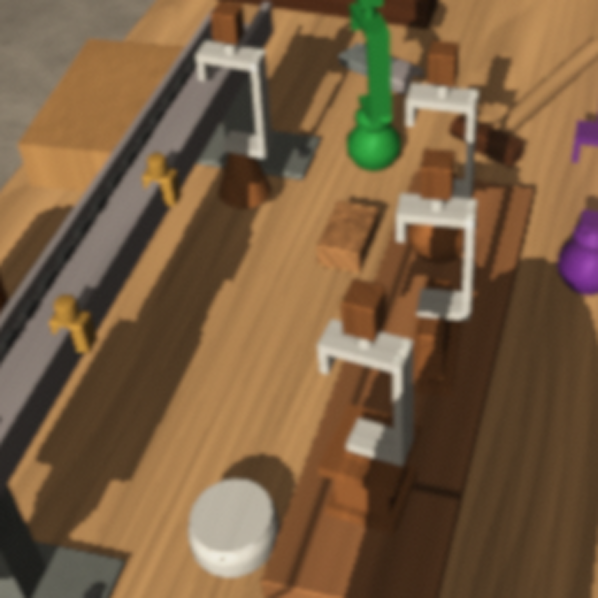

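Run:
```python
from h import *
b=cv2.imread('pics/side0.png');a=cv2.imread('pics/top0.png')
cv2.imwrite('pics/sc2.png',cv2.resize(b[150:290,230:330],None,fx=5.7,fy=4.28*1,interpolation=cv2.INTER_CUBIC) if 0 else cv2.resize(b[150:270,240:330],None,fx=5,fy=5,interpolation=cv2.INTER_CUBIC))
cv2.imwrite('pics/sc3.png',cv2.resize(b[255:375,220:310],None,fx=5,fy=5,interpolation=cv2.INTER_CUBIC))
cv2.imwrite('pics/tc2.png',cv2.resize(a[170:235,150:345],None,fx=4.1,fy=4.1,interpolation=cv2.INTER_CUBIC))
# orthographic cloud views: side, y vs z for carvings
P=cloud('side',np.load('pics/side0.npy')).reshape(-1,3); c=b.reshape(-1,3)
m=(P[:,0]>.36)&(P[:,0]<.56)&(P[:,1]>-.25)&(P[:,1]<.25)&(P[:,2]>.01)
P=P[m];c=c[m]
im=np.zeros((560,800,3),np.uint8)
for p,q in zip(P,c):
    x=int((.25-p[1])*1600);y=int((.3-p[2])*1600); cv2.circle(im,(x,y),2,[int(min(255,k*1.5+20)) for k in q],-1)
cv2.imwrite('pics/yz.png',im)
```

```text
(no output)
```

View pics/sc2.png

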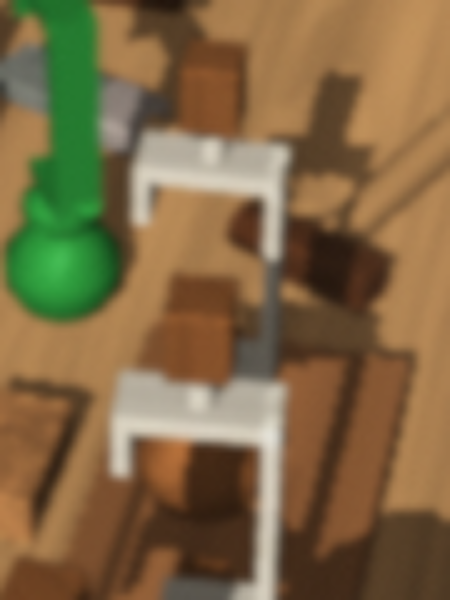

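View pics/sc3.png

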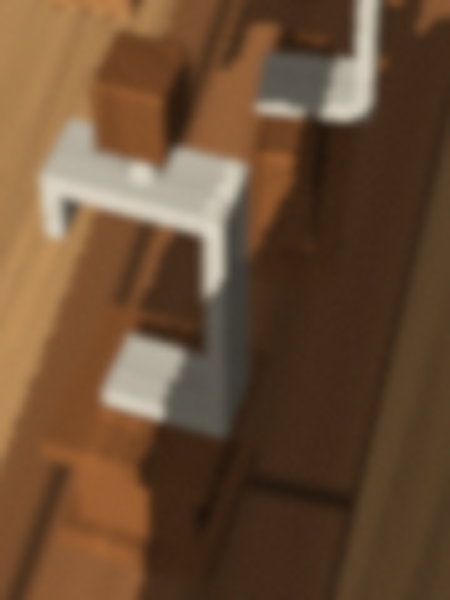

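View pics/tc2.png

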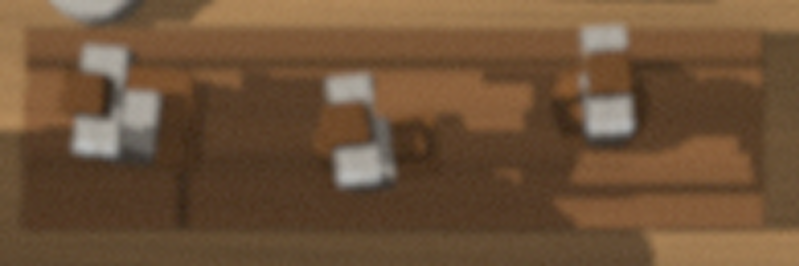

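View pics/yz.png

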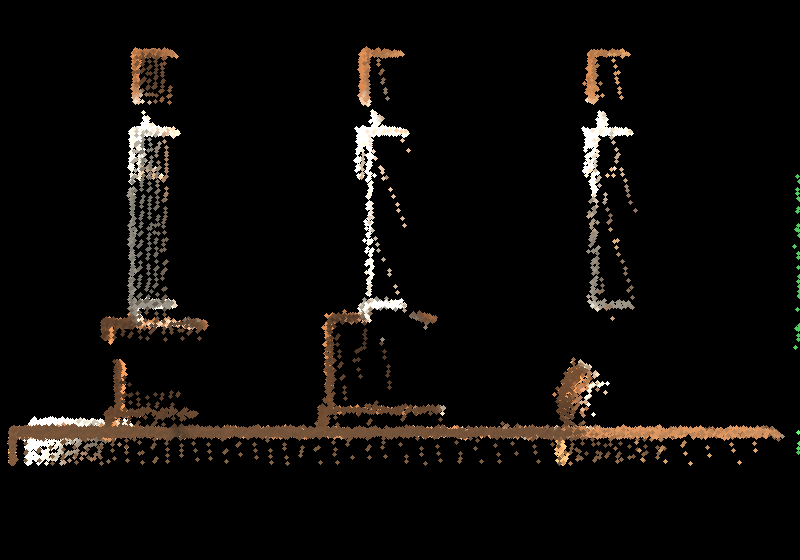

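Run:
```python
from h import *
for n in('top','side'):
    P=cloud(n,np.load(f'pics/{n}0.npy')).reshape(-1,3)
    c=cv2.imread(f'pics/{n}0.png').reshape(-1,3).astype(int)
    for nm,yc in(('lan',.148),('plq',.004),('gou',-.13)):
        s=(abs(P[:,0]-.46)<.07)&(abs(P[:,1]-yc)<.045)
        for q,zl,zh in(('bridge',.213,.224),('blk',.262,.272)):
            m=s&(P[:,2]>zl)&(P[:,2]<zh)
            X=P[m]
            if len(X)<5: print(n,nm,q,len(X));continue
            r=cv2.minAreaRect((X[:,:2]*1000).astype(np.float32))
            print(n,nm,q,len(X),X.mean(0).round(4),r)
    # rail: lip points
    m=(P[:,0]>.6)&(P[:,0]<.78)&(P[:,1]>-.2)&(P[:,1]<.3)&(abs(P[:,2]-.195)<.005)
    X=P[m]; print(n,'lip',len(X))
    # fit by y bins
    for lo in np.arange(-.2,.3,.05):
        k=X[(X[:,1]>lo)&(X[:,1]<lo+.05)]
        if len(k): print(round(lo+.025,3),len(k),np.sort(k[:,0])[[0,len(k)//2,-1]].round(4),np.median(k[:,2]).round(4))
    m=(P[:,0]>.6)&(P[:,0]<.72)&(P[:,1]>-.1)&(P[:,1]<.25)&(P[:,2]>.205)&(P[:,2]<.23)
    X=P[m]
    for s in(X[:,1]>.08,X[:,1]<.08):
        k=X[s]; print('pin',len(k),k.min(0).round(4),k.max(0).round(4),k.mean(0).round(4))
```

```text
top lan bridge 177 [0.4477 0.1505 0.2172] ((448.5283203125, 151.8263702392578), (24.77873992919922, 59.79247283935547), 84.07530212402344)
top lan blk 109 [0.4489 0.1519 0.2659] ((448.72613525390625, 151.80262756347656), (23.822654724121094, 23.425621032714844), 81.806396484375)
top plq bridge 152 [0.4303 0.0087 0.217 ] ((431.9065856933594, 9.699541091918945), (59.792911529541016, 24.225841522216797), 7.034483909606934)
top plq blk 112 [0.4319 0.0095 0.2658] ((432.0628662109375, 9.449703216552734), (22.531089782714844, 24.41971206665039), 0.5650124549865723)
top gou bridge 140 [ 0.4573 -0.1316  0.2167] ((459.5934143066406, -131.5484161376953), (59.824371337890625, 23.624588012695312), 4.2377824783325195)
top gou blk 102 [ 0.4594 -0.1313  0.2658] ((459.7243347167969, -131.50172424316406), (23.460338592529297, 23.42662811279297), 6.897662162780762)
top lip 820
-0.175 81 [0.6429 0.6698 0.7037] 0.195
-0.125 71 [0.6675 0.672  0.6775] 0.1931
-0.075 79 [0.6663 0.6703 0.6752] 0.1934
-0.025 81 [0.6563 0.6694 0.6812] 0.1945
0.025 78 [0.6557 0.6674 0.6808] 0.1949
0.075 72 [0.6627 0.6678 0.6726]
[... 1053 characters left out ...]
 102 [ 0.4584 -0.1279  0.2662] ((458.6029052734375, -130.39303588867188), (23.878108978271484, 24.532129287719727), 1.9236215353012085)
side lip 1289
-0.175 101 [0.641  0.6691 0.7016] 0.196
-0.125 69 [0.6663 0.6704 0.6758] 0.1943
-0.075 85 [0.6645 0.669  0.6745] 0.1944
-0.025 71 [0.6559 0.668  0.6746] 0.1943
0.025 153 [0.6547 0.6658 0.6811] 0.1947
0.075 115 [0.6619 0.666  0.6728] 0.1943
0.125 131 [0.6611 0.6649 0.6708] 0.1946
0.175 202 [0.6513 0.6616 0.6777] 0.195
0.225 184 [0.6591 0.6627 0.6691] 0.1945
0.275 178 [0.651  0.6609 0.6679] 0.1947
pin 92 [0.6567 0.1574 0.2052] [0.6727 0.1744 0.2173] [0.6634 0.1671 0.2123]
pin 64 [ 0.661 -0.004  0.205] [0.6758 0.0136 0.2162] [0.6673 0.0074 0.212 ]
```

Run:
```python
from h import *
o=robot.get_obs(); M=R.from_rotvec(o['tool_rot']).as_matrix(); print(M.round(4)); 
d=np.array([.4593,-.1312,0.33])-o['tcp_pos']; print(M.T@d, M.T@[0,0,.1])
P=cloud('side',np.load('pics/side0.npy'));
b=cv2.imread('pics/side0.png').astype(int)
g=((b[...,1]>b[...,2]+40)&(b[...,1]>b[...,0]+40))|((b[...,0]>b[...,1]+50)&(b[...,2]>b[...,1]+30))
X=P[g&(P[...,0]<.7)&(P[...,0]>.1)&(P[...,1]<0)]; print(X.min(0),np.percentile(X,99,axis=0))
```

```text
[[ 2.210e-01 -2.000e-04  9.753e-01]
 [-9.753e-01  1.700e-03  2.210e-01]
 [-1.700e-03 -1.000e+00  2.000e-04]]
[-0.39518375 -0.1076811   0.41890479] [-1.74472945e-04 -9.99998456e-02  2.10939419e-05]
[ 0.22452237 -0.48152781 -0.00194979] [ 0.58999983 -0.12234084  0.23734762]
```

>>> {"api": "apply_moves", "payload": {"steps": [0,-0.05,0,0,-0.03,-0.09,0.03,0,-0.066,-0.11,0.066,0.05,-0.1,-0.11,0.1,0.1,-0.135,-0.11,0.135,0.154,-0.17,-0.11,0.17,0.154,-0.205,-0.11,0.205,0.154,-0.24,-0.11,0.24,0.154,-0.275,-0.11,0.275,0.154,-0.31,-0.11,0.31,0.154,-0.345,-0.11,0.345,0.154,-0.38,-0.11,0.38,0.154], "fingers": 0}}

```text
clock: 1.3
tcp_pos: [0.4222, -0.1577, 0.3324]
tool_rot: [-1.241, 1.158, -1.159]
wrist_force: [1.1, -0.0, 0.8]
grip_width: 0.0871
```

```bash
cat > st.py <<'E'
from h import *
import sys
o=robot.get_obs(); M=R.from_rotvec(o['tool_rot']).as_matrix()
print(o['clock'],o['tcp_pos'].round(4),'yaw tool x',np.degrees(np.arctan2(M[1,0],M[0,0])).round(2),'tooly',M[:,1].round(4),'q',o['qpos'].round(3),'F',o['wrist_force'].round(2),'T',o['torque'].round(3),'w',round(o['grip_width'],4))
if len(sys.argv)>3:
    t=np.array([float(k) for k in sys.argv[1:4]]); print('tool shift',(M.T@(t-o['tcp_pos'])).round(4))
E
python3 st.py .4593 -.1312 .232
```

```text
1.3 [ 0.4222 -0.1577  0.3324] yaw tool x -86.07 tooly [ 1.e-04 -1.e-04 -1.e+00] q [-0.533 -0.259  1.796 -0.     1.604  0.969] F [ 1.14 -0.03  0.83] T [ 0.032 -0.012 -0.04 ] w 0.0871
tool shift [-0.0239  0.1004  0.0388]
```

>>> {"api": "apply_moves", "payload": {"steps": [-0.0207,0,0.0362,0,-0.0207,0,0.0362,0,-0.0207,0.03,0.0362,0,-0.0207,0.06,0.0362,0,-0.0207,0.09,0.0362,0,-0.0207,0.0997,0.0362,0,-0.0207,0.0997,0.0362,0]}}

```text
clock: 2.0
tcp_pos: [0.4551, -0.1365, 0.2312]
tool_rot: [-1.242, 1.162, -1.156]
wrist_force: [0.3, -0.6, 0.0]
grip_width: 0.0867
```

```bash
python3 st.py .4593 -.1312 .232
python3 - <<'E'
from h import *
p,d=snap('top','t1');q,e=snap('side','s1')
a=cv2.resize(p[130:230,240:350,::-1],None,fx=3.6,fy=3.6,interpolation=cv2.INTER_CUBIC)
b=cv2.resize(q[120:260,220:330,::-1],None,fx=3.6,fy=3.6*100/140*1.0,interpolation=cv2.INTER_CUBIC)
cv2.imwrite('pics/c1.png',np.hstack([a,b]))
E
```

```text
2.0 [ 0.4551 -0.1365  0.2312] yaw tool x -86.09 tooly [-0.0035  0.0015 -1.    ] q [-0.458 -0.149  1.89  -0.     1.405  1.045] F [ 0.25 -0.6   0.04] T [-0.029  0.042  0.017] w 0.0867
tool shift [-0.005  -0.0008  0.0046]
```

View pics/c1.png

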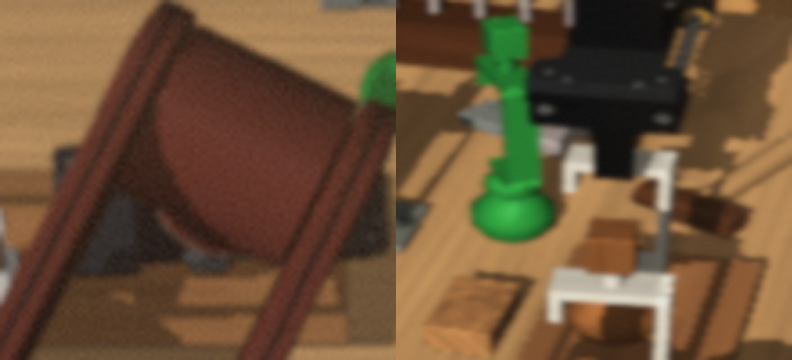

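>>> {"api": "apply_moves", "payload": {"steps": [0,0,0,0,0,0,0,0]}}

```text
clock: 2.3
tcp_pos: [0.4572, -0.1371, 0.2345]
tool_rot: [-1.24, 1.156, -1.161]
wrist_force: [-1.2, 0.3, 0.1]
grip_width: 0.087
```

```bash
python3 st.py .4593 -.1312 .232
```

```text
2.3 [ 0.4572 -0.1371  0.2345] yaw tool x -86.06 tooly [ 0.0024 -0.0012 -1.    ] q [-0.457 -0.151  1.886 -0.     1.405  1.045] F [-1.2   0.29  0.08] T [0.004 0.001 0.006] w 0.087
tool shift [-0.0057  0.0025  0.0025]
```

>>> {"api": "apply_moves", "payload": {"steps": [-0.0057,0.0025,0.0025,0,-0.0057,0.0025,0.0025,0,-0.0057,0.0025,0.0025,0]}}

```text
clock: 2.6
tcp_pos: [0.4586, -0.1305, 0.2303]
tool_rot: [-1.241, 1.158, -1.158]
wrist_force: [1.0, -0.2, 0.4]
grip_width: 0.0869
```

```bash
python3 st.py .4593 -.1312 .232
```

```text
2.6 [ 0.4586 -0.1305  0.2303] yaw tool x -86.02 tooly [-1.e-04 -0.e+00 -1.e+00] q [-0.443 -0.147  1.89  -0.     1.399  1.059] F [ 0.95 -0.16  0.38] T [ 0.059  0.074 -0.038] w 0.0869
tool shift [ 0.0008 -0.0017  0.0007]
```

>>> {"api": "apply_moves", "payload": {"steps": [0,0,0,0,0,0,0,0,0,0,0,0,0,0,0,0,0,0,0,0,0,0,0,0], "fingers": 255}}

```text
clock: 3.2
tcp_pos: [0.4585, -0.1308, 0.2303]
tool_rot: [-1.241, 1.158, -1.158]
wrist_force: [0.5, 0.9, -0.6]
grip_width: 0.0468
```

```bash
python3 st.py .4593 -.1312 .232
```

```text
3.2 [ 0.4585 -0.1308  0.2303] yaw tool x -86.06 tooly [-0.  0. -1.] q [-0.443 -0.147  1.89  -0.     1.399  1.059] F [ 0.45  0.86 -0.63] T [-0.027 -0.079 -0.019] w 0.0468
tool shift [ 0.0005 -0.0017  0.0008]
```

>>> {"api": "apply_moves", "payload": {"steps": [0,0,0,0,0,0,0,0,0,0,0,0,0,0,0,0,0,0,0,0,0,0,0,0], "fingers": 255}}

```text
clock: 3.8
tcp_pos: [0.4585, -0.1308, 0.2303]
tool_rot: [-1.241, 1.158, -1.158]
wrist_force: [0.1, -0.5, -0.5]
grip_width: 0.0242
```

```bash
python3 st.py .4593 -.1312 .232
```

```text
3.8 [ 0.4585 -0.1308  0.2303] yaw tool x -86.06 tooly [-0.e+00 -1.e-04 -1.e+00] q [-0.443 -0.147  1.89  -0.     1.399  1.059] F [ 0.06 -0.47 -0.46] T [-0.091  0.054  0.014] w 0.0242
tool shift [ 0.0005 -0.0017  0.0008]
```

>>> {"api": "apply_moves", "payload": {"steps": [0,0,0,0,0,-0.01,0,0,0,-0.03,0,0,0,-0.06,0,0,0,-0.09,0,0,0,-0.12,0,0,0,-0.12,0.03,0,0,-0.12,0.06,0,0,-0.12,0.09,0,0,-0.12,0.1,0,0,-0.12,0.1,0,0,-0.12,0.1,0]}}

```text
clock: 5.0
tcp_pos: [0.5575, -0.1238, 0.35]
tool_rot: [-1.242, 1.16, -1.157]
wrist_force: [-0.5, -1.4, -3.6]
grip_width: 0.024
```

```bash
python3 st.py .575 .0835 .35
python3 - <<'E'
from h import *
p,d=snap('top','t2');q,e=snap('side','s2')
X=cloud('side',e); 
for n,u,v in(('cyl',190,360),('blk',241,236)): print(n,X[v,u])
E
```

```text
5.0 [ 0.5575 -0.1238  0.35  ] yaw tool x -86.05 tooly [-1.8e-03  3.0e-04 -1.0e+00] q [-0.356  0.041  1.488 -0.     1.614  1.145] F [-0.46 -1.38 -3.58] T [ 0.056 -0.086  0.025] w 0.024
tool shift [-2.056e-01  1.000e-04  3.180e-02]
cyl [0.55279206 0.19194155 0.03415125]
blk [ 0.55759913 -0.14096513  0.03028935]
```

View pics/s2.png

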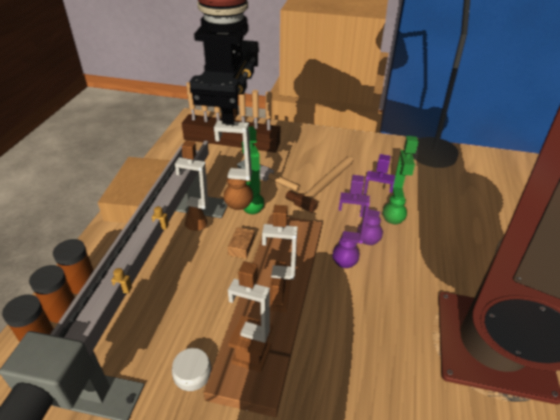

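>>> {"api": "apply_moves", "payload": {"steps": [-0.02,0,0.004,0.01,-0.05,0,0.008,0.02,-0.08,0,0.013,0.03,-0.11,0,0.018,0.046,-0.14,0,0.022,0.046,-0.17,0,0.027,0.046,-0.195,0,0.0318,0.046,-0.2056,0,0.0318,0.046,-0.2056,0,0.0318,0.046,-0.2056,0.03,0.0318,0.046,-0.2056,0.06,0.0318,0.046,-0.2056,0.07,0.0318,0.046]}}

```text
clock: 6.3
tcp_pos: [0.5738, 0.0818, 0.2768]
tool_rot: [-1.224, 1.197, -1.191]
wrist_force: [-0.8, 0.8, -4.1]
grip_width: 0.0239
```

```bash
python3 st.py .575 .0835 .26
python3 - <<'E'
from h import *
p,d=snap('top','t3');q,e=snap('side','s3')
cv2.imwrite('pics/c3.png',np.hstack([cv2.resize(p[60:210,150:290,::-1],None,fx=2.8,fy=2.8,interpolation=cv2.INTER_CUBIC),cv2.resize(q[110:320,80:276,::-1],None,fx=2,fy=2,interpolation=cv2.INTER_CUBIC)]))
P=cloud('side',e).reshape(-1,3)
print(P.shape)
s=(abs(P[:,0]-.575)<.06)&(abs(P[:,1]-.0835)<.045)
for lo,hi in((.24,.25),(.24,.255),(.13,.145)):
    X=P[s&(P[:,2]>lo)&(P[:,2]<hi)]
    print(lo,len(X),X.mean(0),cv2.minAreaRect((X[:,:2]*1000).astype(np.float32)))
E
```

```text
6.3 [0.5738 0.0818 0.2768] yaw tool x -88.77 tooly [-5.8e-03 -8.0e-04 -1.0e+00] q [ 6.000e-03  8.700e-02  1.575e+00 -1.000e-03  1.486e+00  1.556e+00] F [-0.78  0.77 -4.05] T [-0.015  0.037 -0.024] w 0.0239
tool shift [-0.0017  0.0168  0.0013]
(235200, 3)
0.24 70 [0.56528204 0.09028899 0.24470995] ((571.76220703125, 85.11649322509766), (59.8347282409668, 24.442119598388672), 1.0490654706954956)
0.24 103 [0.56405405 0.09007083 0.2472116 ] ((571.9412231445312, 84.67192840576172), (60.199703216552734, 25.49700927734375), 0.8916068077087402)
0.13 158 [0.56463091 0.0975632  0.13853695] ((565.9002685546875, 95.45973205566406), (38.50294876098633, 19.14297866821289), 8.963343620300293)
```

View pics/c3.png

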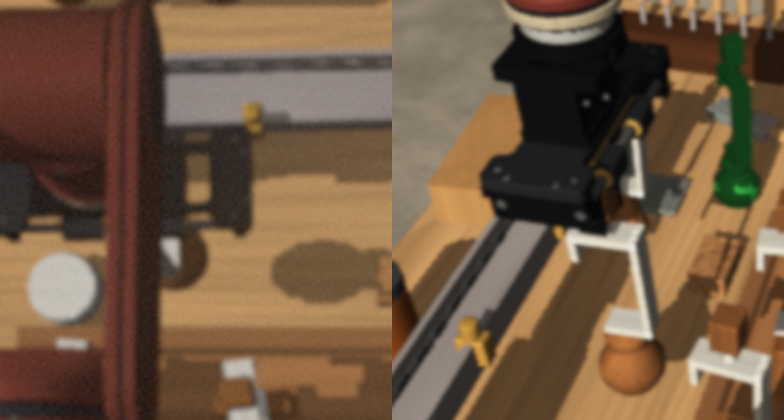

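>>> {"api": "apply_moves", "payload": {"steps": [0,0.02,0,0,0,0.02,0,0,0,0.02,0,0]}}

```text
clock: 6.7
tcp_pos: [0.5763, 0.083, 0.2618]
tool_rot: [-1.219, 1.192, -1.193]
wrist_force: [0.1, 0.7, -2.8]
grip_width: 0.0238
```

```bash
python3 st.py .667 .0835 .26
python3 - <<'E'
from h import *
q,e=snap('side','s4')
cv2.imwrite('pics/c4.png',cv2.resize(q[110:320,80:276,::-1],None,fx=2.8,fy=2.8,interpolation=cv2.INTER_CUBIC))
P=cloud('side',e).reshape(-1,3)
s=(abs(P[:,0]-.575)<.06)&(abs(P[:,1]-.0835)<.045)&(P[:,2]>.02)
Q=P[s]; print(np.histogram(Q[:,2],bins=np.arange(.03,.3,.005)))
X=Q[(Q[:,2]>.19)&(Q[:,2]<.245)]
T=X[X[:,0]>.592]; print('tongue',T.min(0),T.max(0),len(T))
X=Q[(Q[:,2]>.243)&(Q[:,2]<.255)]; print(np.median(X[:,2]),cv2.minAreaRect((X[:,:2]*1000).astype(np.float32)))
for z in np.arange(.12,.24,.02):
    k=Q[(Q[:,2]>z)&(Q[:,2]<z+.02)&(Q[:,0]<.565)]
    if len(k): print(round(z,2),k.mean(0).round(4),k[:,0].min().round(4))
E
```

```text
6.7 [0.5763 0.083  0.2618] yaw tool x -88.72 tooly [ 1.1e-03 -2.0e-04 -1.0e+00] q [ 0.008  0.094  1.594 -0.     1.452  1.556] F [ 0.09  0.69 -2.82] T [ 0.035 -0.085  0.005] w 0.0238
tool shift [0.0015 0.0019 0.0907]
(array([  0,   0,   0,   0,   0,   0,   6,  11,  28,  51,  58,  87, 132,
       108, 129,  34,   5,  36,  48,  61,  30,  60, 192,  18,  14,  20,
        16,  16,  20,  15,  21,  17,  20,  17,  18,  23,  20,  24,  34,
        33,  30,  33,  66, 192,  85,   2,  18,  21,  32,  36,  30,  27,
        22]), array([0.03 , 0.035, 0.04 , 0.045, 0.05 , 0.055, 0.06 , 0.065, 0.07 ,
       0.075, 0.08 , 0.085, 0.09 , 0.095, 0.1  , 0.105, 0.11 , 0.115,
       0.12 , 0.125, 0.13 , 0.135, 0.14 , 0.145, 0.15 , 0.155, 0.16 ,
       0.165, 0.17 , 0.175, 0.18 , 0.185, 0.19 , 0.195, 0.2  , 0.205,
       0.21 , 0.215, 0.22 , 0.225, 0.23 , 0.235, 0.24 , 0.245, 0.25 ,
       0.255, 0.26 , 0.265, 0.27 , 0.275, 0.28 , 0.285, 0.29 , 0.295]))
tongue [0.59321599 0.08128603 0.21890471] [0.60582001 0.09994624 0.24498888] 72
0.24918894189423213 ((575.1187744140625, 86.09098815917969), (60.192649841308594, 26.028533935546875), 2.589934825897217)
0.12 [0.5556 0.0944 0.1306] 0.5421
0.14 [0.551  0.0882 0.1463] 0.5418
0.16 [0.5445 0.089  0.1704] 0.5424
0.18 [0.5452 0.0891 0.19  ] 0.5429
0.2 [0.5457 0.0884 0.2105] 0.5432
0.22 [0.5463 0.0888 0.2305] 0.5444
```

View pics/c4.png

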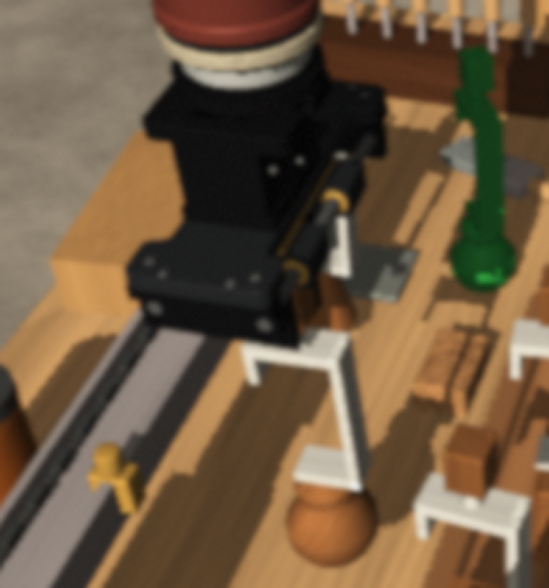

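>>> {"api": "apply_moves", "payload": {"steps": [0,0.003,0.01,0,0,0.003,0.03,0,0,0.003,0.05,0,0.001,0.003,0.07,0,0.001,0.003,0.085,0,0.001,0.003,0.0907,0,0.001,0.003,0.0907,0,0.001,0.003,0.0907,0,0.001,0.003,0.0907,0]}}

```text
clock: 7.65
tcp_pos: [0.6661, 0.0846, 0.2576]
tool_rot: [-1.22, 1.192, -1.192]
wrist_force: [-0.5, 0.2, -3.7]
grip_width: 0.0239
```

```bash
python3 st.py .667 .0835 .215
python3 - <<'E'
from h import *
q,e=snap('side','s5')
cv2.imwrite('pics/c5.png',cv2.resize(q[110:320,50:246,::-1],None,fx=2.8,fy=2.8,interpolation=cv2.INTER_CUBIC))
P=cloud('side',e).reshape(-1,3)
s=(abs(P[:,0]-.667)<.06)&(abs(P[:,1]-.0835)<.045)&(P[:,2]>.02)
Q=P[s]
X=Q[(Q[:,2]>.24)&(Q[:,2]<.253)]; print(np.median(X[:,2]),X.mean(0),cv2.minAreaRect((X[:,:2]*1000).astype(np.float32)))
X=Q[(Q[:,2]>.205)&(Q[:,2]<.237)]; 
for k in(X[X[:,0]<.66],X[X[:,0]>.675]): print(len(k),k.min(0) if len(k) else '',k.max(0) if len(k) else '')
E
```

```text
7.65 [0.6661 0.0846 0.2576] yaw tool x -88.68 tooly [-1.e-04  0.e+00 -1.e+00] q [0.009 0.312 1.351 0.    1.479 1.557] F [-0.52  0.22 -3.69] T [-0.011 -0.074  0.032] w 0.0239
tool shift [0.0011 0.0426 0.0008]
0.24508334052844116 [0.65573867 0.09086391 0.24481754] ((665.1336669921875, 88.25215148925781), (61.83650207519531, 26.742446899414062), 3.976595401763916)
146 [0.63341977 0.07341348 0.20523366] [0.65327001 0.10040547 0.23698352]
67 [0.6873717  0.08059835 0.2132571 ] [0.69528288 0.10055267 0.23689555]
```

View pics/c5.png

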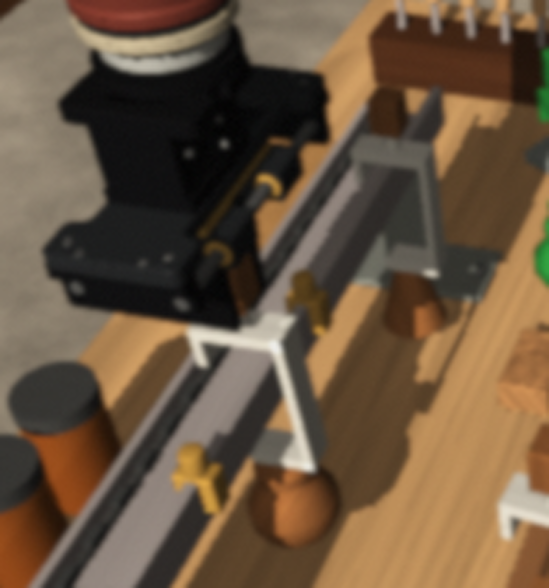

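>>> {"api": "apply_moves", "payload": {"steps": [0,0.01,0,0,0.001,0.02,0,0,0.001,0.03,0,0,0.001,0.036,0,0,0.001,0.039,0,0,0.001,0.039,0,0]}}

```text
clock: 8.3
tcp_pos: [0.6662, 0.0835, 0.2174]
tool_rot: [-1.221, 1.193, -1.192]
wrist_force: [0.5, 0.5, -2.6]
grip_width: 0.0241
```

```bash
python3 st.py .667 .0835 .215
python3 - <<'E'
from h import *
q,e=snap('side','s6')
P=cloud('side',e).reshape(-1,3)
s=(abs(P[:,0]-.667)<.06)&(abs(P[:,1]-.0835)<.045)&(P[:,2]>.02)
Q=P[s]
X=Q[(Q[:,2]>.197)&(Q[:,2]<.213)]; print(np.median(X[:,2]),np.percentile(X[:,2],80),cv2.minAreaRect((X[:,:2]*1000).astype(np.float32)))
E
```

```text
8.3 [0.6662 0.0835 0.2174] yaw tool x -88.7 tooly [-0.0013  0.     -1.    ] q [0.007 0.335 1.398 0.    1.411 1.555] F [ 0.47  0.5  -2.6 ] T [-0.   -0.06 -0.03] w 0.0241
tool shift [-0.      0.0024  0.0008]
0.20464801902028368 0.2060418417697221 ((660.6932373046875, 91.89388275146484), (58.63286209106445, 47.180870056152344), 53.14834213256836)
```

Bridge top about 0.205; lower in 1 mm rows until contact.

>>> {"api": "apply_moves", "payload": {"steps": [0,0.001,0,0,0,0.002,0,0,0,0.002,0,0]}}

```text
clock: 8.65
tcp_pos: [0.6667, 0.0835, 0.2166]
tool_rot: [-1.22, 1.192, -1.193]
wrist_force: [0.7, 0.1, -2.8]
grip_width: 0.0234
```

```bash
python3 st.py .667 .0835 .215
```

```text
8.65 [0.6667 0.0835 0.2166] yaw tool x -88.69 tooly [ 4.e-04  0.e+00 -1.e+00] q [0.007 0.335 1.399 0.    1.407 1.555] F [ 0.73  0.11 -2.82] T [ 0.036 -0.019 -0.038] w 0.0234
tool shift [0.     0.0016 0.0003]
```

>>> {"api": "apply_moves", "payload": {"steps": [0,0.001,0,0,0,0.0015,0,0,0,0.0015,0,0]}}

```text
clock: 8.95
tcp_pos: [0.6668, 0.0835, 0.2153]
tool_rot: [-1.219, 1.192, -1.193]
wrist_force: [-1.4, -0.1, -0.8]
grip_width: 0.0238
```

```bash
python3 st.py .667 .0835 .215
```

```text
8.95 [0.6668 0.0835 0.2153] yaw tool x -88.7 tooly [ 6.e-04  0.e+00 -1.e+00] q [0.007 0.336 1.401 0.    1.405 1.555] F [-1.38 -0.08 -0.79] T [0.025 0.102 0.018] w 0.0238
tool shift [0.     0.0003 0.0002]
```

>>> {"api": "apply_moves", "payload": {"steps": [0,0.0006,0,0,0,0.0006,0,0]}}

```text
clock: 9.15
tcp_pos: [0.6668, 0.0835, 0.2152]
tool_rot: [-1.219, 1.192, -1.193]
wrist_force: [-1.7, 0.2, 3.3]
grip_width: 0.0239
```

```bash
python3 st.py .667 .0835 .215;  python3 - <<'E'
from h import *
q,e=snap('side','s7')
cv2.imwrite('pics/c7.png',cv2.resize(q[110:320,50:246,::-1],None,fx=2.8,fy=2.8,interpolation=cv2.INTER_CUBIC))
E
```

```text
9.15 [0.6668 0.0835 0.2152] yaw tool x -88.69 tooly [ 9.e-04  0.e+00 -1.e+00] q [ 0.007  0.335  1.401 -0.     1.404  1.555] F [-1.7   0.22  3.27] T [-0.007  0.465  0.026] w 0.0239
tool shift [0.     0.0002 0.0002]
```

View pics/c7.png

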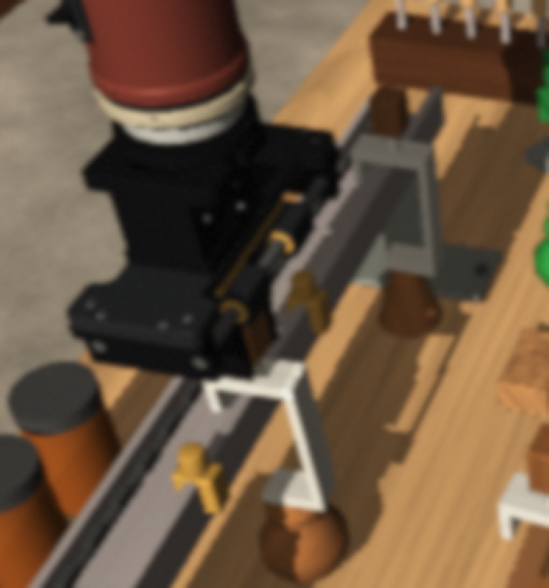

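>>> {"api": "apply_moves", "payload": {"steps": [0,0,0,0,0,0,0,0,0,0,0,0,0,0,0,0,0,0,0,0,0,0,0,0], "fingers": 110}}

```text
clock: 9.8
tcp_pos: [0.6666, 0.0835, 0.2141]
tool_rot: [-1.22, 1.192, -1.192]
wrist_force: [0.0, 0.3, 1.1]
grip_width: 0.0485
```

```bash
python3 st.py .667 .0835 .215;  python3 - <<'E'
from h import *
q,e=snap('side','s8')
cv2.imwrite('pics/c8.png',cv2.resize(q[110:320,50:246,::-1],None,fx=2.8,fy=2.8,interpolation=cv2.INTER_CUBIC))
E
```

```text
9.8 [0.6666 0.0835 0.2141] yaw tool x -88.69 tooly [-1.e-04  0.e+00 -1.e+00] q [0.007 0.336 1.402 0.    1.404 1.555] F [0.   0.28 1.11] T [ 0.028 -0.022  0.025] w 0.0485
tool shift [ 0.     -0.0009  0.0004]
```

View pics/c8.png

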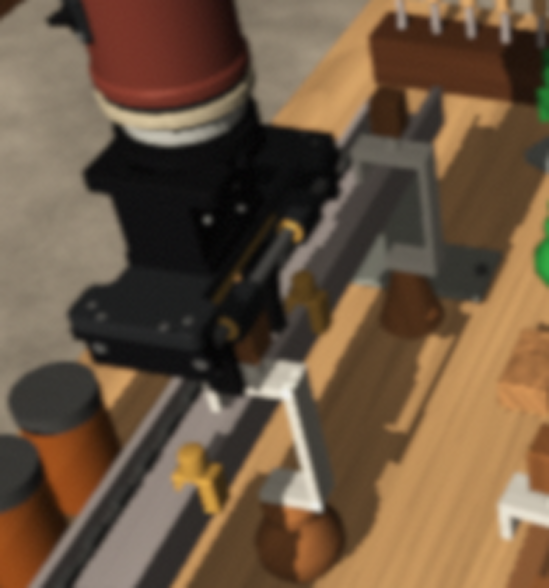

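>>> {"api": "apply_moves", "payload": {"steps": [0,-0.01,0,0,0,-0.03,0,0,0,-0.06,0,0,0,-0.1,0,0,0,-0.13,0,0,0,-0.15,-0.04,0,0,-0.15,-0.08,0,0,-0.15,-0.13,0,0,-0.15,-0.18,0,0.04,-0.15,-0.2,0,0.08,-0.15,-0.2,0,0.12,-0.15,-0.2,0]}}

```text
clock: 11.05
tcp_pos: [0.4688, -0.0418, 0.3661]
tool_rot: [-1.219, 1.188, -1.193]
wrist_force: [0.5, 1.2, 0.4]
grip_width: 0.0498
```

>>> {"api": "apply_moves", "payload": {"steps": [0.05,0,0,0,0.1,0,0,0,0.15,0,0,0,0.2,0,0,0,0.2,0,0,0,0.2,0,0,0,0.2,0,0,0]}}

```text
clock: 11.75
tcp_pos: [0.4741, -0.2401, 0.3649]
tool_rot: [-1.22, 1.192, -1.192]
wrist_force: [0.0, 0.0, -0.3]
grip_width: 0.0495
```

```bash
python3 st.py;  python3 - <<'E'
from h import *
p,d=snap('top','t9');q,e=snap('side','s9')
cv2.imwrite('pics/c9.png',np.hstack([cv2.resize(p[60:240,130:330,::-1],None,fx=2,fy=2.2,interpolation=cv2.INTER_CUBIC),cv2.resize(q[130:328,50:246,::-1],None,fx=2,fy=2,interpolation=cv2.INTER_CUBIC)]))if 0 else None
cv2.imwrite('pics/t9c.png',cv2.resize(p[60:240,130:370,::-1],None,fx=3.3,fy=3.3,interpolation=cv2.INTER_CUBIC))
for n,D in(('top',d),('side',e)):
    P=cloud(n,D).reshape(-1,3)
    s=(abs(P[:,0]-.667)<.06)&(abs(P[:,1]-.0855)<.05)
    for lo,hi in((.199,.210),(.247,.258),(.04,.075)):
        X=P[s&(P[:,2]>lo)&(P[:,2]<hi)]
        if len(X)>4: print(n,lo,len(X),X.mean(0).round(4),cv2.minAreaRect((X[:,:2]*1000).astype(np.float32)))
    if n=='side':
      for z in np.arange(.1,.2,.02):
        k=P[s&(P[:,2]>z)&(P[:,2]<z+.02)&(P[:,0]<.65)]
        if len(k): print(round(z,2),k.mean(0).round(4))
E
```

```text
11.75 [ 0.4741 -0.2401  0.3649] yaw tool x -88.66 tooly [ 7.e-04  2.e-04 -1.e+00] q [-6.180e-01 -6.000e-02  1.562e+00  1.000e-03  1.639e+00  9.300e-01] F [ 0.05  0.03 -0.3 ] T [0.01  0.029 0.041] w 0.0495
top 0.199 126 [0.6576 0.0834 0.2024] ((666.3721923828125, 96.34855651855469), (61.32217025756836, 45.89938735961914), 0.06525789201259613)
top 0.247 110 [0.6668 0.0848 0.2512] ((666.4346313476562, 85.34142303466797), (23.610733032226562, 23.648221969604492), 0.6891595125198364)
top 0.04 167 [0.654 0.074 0.049] ((657.4340209960938, 80.74168395996094), (46.292747497558594, 61.05084991455078), 35.99245071411133)
side 0.199 331 [0.6624 0.0888 0.2028] ((665.372314453125, 85.68736267089844), (60.846771240234375, 27.7237491607666), 2.2887649536132812)
side 0.247 166 [0.6653 0.0882 0.2512] ((666.2359008789062, 86.87384033203125), (25.644168853759766, 25.347442626953125), 86.51681518554688)
side 0.04 486 [0.6539 0.0987 0.0524] ((657.1569213867188, 93.31578063964844), (61.18207550048828, 46.346923828125), 34.77650833129883)
0.1 [0.6349 0.0881 0.1104]
0.12 [0.6354 0.0885 0.1302]
0.14 [0.6356 0.0884 0.1502]
0.16 [0.6362 0.0877 0.1696]
0.18 [0.6374 0.0895 0.1907]
```

View pics/s9.png

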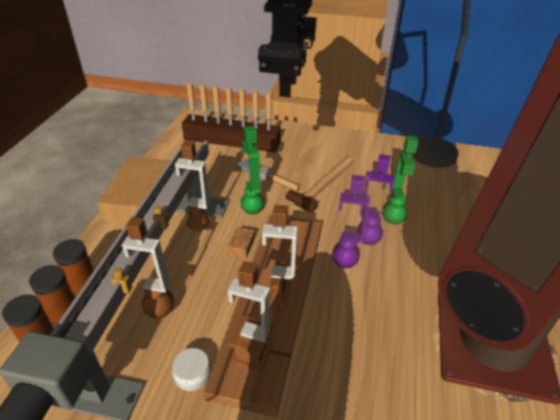

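View pics/t9c.png

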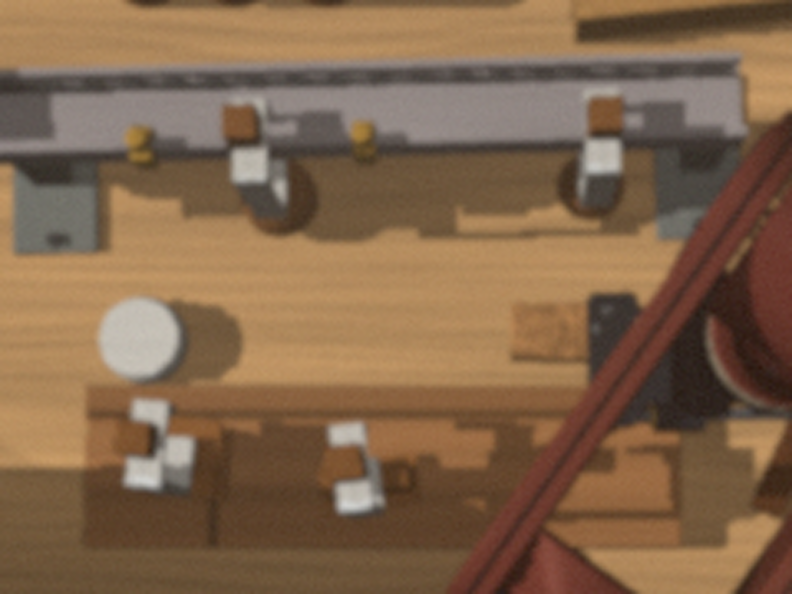

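```bash
python3 -c "
from h import *
robot.job_done(); print(robot.get_obs()['clock'])"
```

```text
the job is handed in; nothing more can be done
the job is handed in; nothing more can be done
```

The gourd carving is hanging on the rail between the two stop pins, with its bridge resting on the lip. I handed the job in at about 12 s.

- **Placing:** I gripped the gourd by its block, carried it round the plaque and over the lip, and lowered it until the wrist force showed contact. Then I released it and drew the arm clear.
- **Position:** The top of the grip block reads 0.251 m, against 0.252 m expected when seated. Its centre is within about 2 mm of the bay centre I measured in both cameras. The tongue is behind the lip.
- **Upright and straight:** The side camera shows the stem within about 1–2° of upright. It puts the bridge at about 2.3°, against the rail's 1.3°. The top camera reads the block at about 0.7°, so the two cameras differ by 1–2°, roughly the measurement noise.
- **Surroundings:** The lantern, the plaque, the cone carving and the look-alikes in view are still standing or hanging as before, though the arm hid part of the last top picture. The robot touches nothing.
- **Disagreements:** The two cameras differ by 1–3 mm in y. Before grasping, the tool stopped about 6 mm short of its target, and I corrected that before closing the fingers.

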